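# Set the length stop of the colour-bar saw jig and clamp the bar

## Robot

A 7-joint arm with a two-finger parallel gripper is mounted at the origin on a cart in front of the work surface, level with it; the furniture and walls round the work are solid. World frame = base frame: x ahead of the robot, y to its left, z up, the work surface at z = 0. Lengths are in m, angles in rad, forces in N, time in s.
With the tool pointing down it reaches from about 0.4 to 0.85 m from the base axis. Payload 4.5 kg.
Tool frame: the origin (TCP) lies at the very end of the fingers, on their centre line; the grasp point (between the pads) lies 19 mm behind it; x points along the fingers, y is the direction in which the jaws open and shut, and the axes are right-handed (so a half turn about x gives the same grasp; the last joint's range is limited). The gripper opens to 88 mm and grips with 3 to 60 N. Pads are 18 mm wide; open, the fingers measure 123 mm over their backs; the gripper's body (75 mm by 187 mm) begins 45 mm behind the grasp point.
Start: joints at [1.253, 0.689, -0.195, 1.565, 0.157, 0.902, -0.215], TCP at [0.215, -0.587, 0.239] pointing down, gripper open.
Joint ranges: [-3.01, 3.01], [-0.46, 2.08], [-1.47, 1.51], [0.13, 2.56], [-1, 4.14], [0.04, 2.09], [-2.66, 2.66]. Speed limits (rad/s): [2.57, 2.57, 3.14, 3.14, 3.14, 3.14, 3.14].

## Interface

Orientations are given as a unit quaternion [w, x, y, z].
In Python, from bench import get_obs, read_camera, finish_job, find_in, spot_point gives the robot as it stands.
- The arm moves only by the shell command python3 -m inch 'ROWS'. ROWS is JSON, a list of rows, each an object of numbers: "fingers": the opening, from 0 (shut) to 1 (fully open); "dx", "dy", "dz": the shift along the tool's x, y, z in m; "roll": the turn about the tool's x in degrees. A call has 1 to 12 rows; each row shifts and turns the pose as measured when the row begins, along the tool's axes as they then stand; what a row does not reach is not made up. A row lasts 1/10 s, in which the tool goes at most 50 mm and 8.59 degrees, less where a joint would pass 70% of its speed; a pose out of reach is approached as far as the arm can. A call is refused whole if a number of a shift passes 0.05 or a number of a turn 8.59, either way. A call with a gripper value outside its range is refused whole. The fingers move at their own pace and stop on an object; the grip force is fixed at half the most. Time passes only in rows, so rows that do not move let the fingers close. It gives the time, the measured TCP pose, the force and the opening at its end, in the units of the state.
- get_obs(): the state, without advancing time (a new reading comes with each control period).
- read_camera(name): name is "scene" or "side" or "wrist"; returns a dict with "frame" (384x512x3 uint8, red, green, blue), "z_map" (384x512 float32, m along the optical axis (not along the pixel's ray), 0 where there is no reading), "K" (3x3 intrinsics, pixels), "world_from_camera" (4x4, takes a point from camera to world coordinates). Camera axes: x right, y down, z forward; pixel columns grow to the right and rows downward; lengths in m; the calibration is good to about 2 mm. A picture is of the moment at which its call begins.
- finish_job(): hands the job in, once; it reports no verdict.
Trained networks look in the newest picture that a camera, given by its name, has taken for a name from the list of things; names that differ only in an ending like _2 or _b are one class to them, and where a whole thing is asked for, a point or a joint stands for the part that bears it (a point fixed in the world has none). Each returns a list of dicts, best first, with "confidence" (0 to 1); they miss things now and then, are a little off and sometimes report something else, mostly with a low value. They report only what shows in the picture. A call takes as long as a camera call.
- find_in(camera, thing): "bbox" ([left, top, right, bottom] in pixels, round what is visible of it).
- spot_point(camera, thing): "location" ([column, row] in pixels: a listed point, or the origin of a listed thing).
The state is a dict: "clock": time; "joint_pos": joint angles; "qd": joint speeds; "joint_efforts": joint torques, N m; "eef_pos": TCP position; "orientation": TCP orientation; "contact_force": force on the tool from outside, world axes, zero at the start; "ft_torque": the same for the moment, N m; "grip_width": finger opening in m.
Only numpy, scipy, OpenCV 4.12 (cv2) and the standard library are available. Lean on these libraries where they do the work, as an engineer would, in place of code of your own. Each camera call takes 0.05 s, during which the arm holds its last target.

## Task

Get the saw jig ready to cut a piece off the white colour bar. Tip up the length stop (its lever has a finger loop) so that its pin lifts clear of the ridge beside the parking bay, move it towards the saw slot and let it drop fully into the first notch; then push the bar along the V-block until its end rests against the stop, and last tip the weighted hold-down arm over so that it rests on the bar. Leave the file, the brush and the wax where they lie.

Things in the scene. Friction and masses are not known exactly. Their poses are not given: they have to be found in the camera images.
- saw_jig: Fixed jig on a grey base plate 120 x 325 mm, top 13 mm above the worktop, front edge at jig x = -58 mm. Origin: under the V's centre line at worktop height. Jig x points across the jig from the index bar to the guide rod (rod at x = +45 mm, 50 mm up, in lugs 63 mm high at y = -150 and -34 mm), y along the V-block from the stop to the stock end, z up.
- saw_slot (a point): Where the 4 mm saw slot crosses the dark steel V-block, on the bar's axis, at jig (0, -20, 34) mm. The V-block lies along jig y from -150 to +158 mm, is 44 mm wide and its top is 30 mm above the worktop.
- stop_notch (a point): Middle of the floor of the first notch, at jig (-43, -77.5, 30) mm, in the steel index bar, 14 mm wide, which lies along jig y at x = -43 mm. Its ridges stand 8 mm above its floor, upright on both sides. Along jig y: parking bay -140 to -94 mm, ridge to -84, first notch to -71, ridge to -61, second notch to -48, end block to -38.
- stop_slide (a joint): Travel of the length stop along the guide rod, m; grows towards the saw slot (jig +y). 0 = pin in the parking bay at jig y = -118 mm, level with the middle of the loop; 0.0405 = middle of the first notch; 0.0635 = second notch. The pin has 2 mm play either way in a notch. Slides with about 1 N once lifted and stays where it is left.
- stop_arm (a joint): Tip of the stop arm about the guide rod, rad; 0 = lying with its pin on the floor of bay or notch, grows as the pin lifts, up to 0.7. The round pin (9 mm thick, at jig x = -43 mm, 88 mm from the rod) clears the ridges above 0.10; on top of a ridge it rests at 0.09. It falls back by its own weight (0.2 kg) when the loop is let go.
- stop_loop (a point): Centre of the finger loop on top of the stop's tipping lever: a rounded frame of 8 mm bar, 44 x 52 mm (jig x, y) inside, level, 108 mm above the worktop at jig x = +3 mm, 45 mm of free height under it to the stop arm. Pushing it in jig +x, away from the pin, lifts the pin (7 mm of push = 0.12 rad); its side bars move the stop along jig y.
- stop_face (a point): Point on the stop's face that the bar's end shall meet: the flat face looks along jig +y and is 26 mm wide, 31 to 54 mm above the worktop; it stands 15 mm further along jig +y than the pin.
- bar_centre (a point): Centre of the white colour bar, a ten-sided glass bar 110 mm long and 20 mm thick of about 0.09 kg that lies loose in the V-block along jig y, its axis 34 mm above the worktop, 14 mm of it above the V-block's top. Its ends are 55 mm from this point; push at the stock end (jig +y).
- hold_down (a joint): Angle of the hold-down arm about its hinge (along jig y at jig x = +45 mm, y = 0, 50 mm up), rad; about 0 = its rubber foot rests on the bar, 1.57 = upright, at the start 1.7 to 1.85 = leaning back. Tipped past upright towards the bar it falls on by its weight of 0.2 kg.
- hold_down_knob (a point): Centre of the 24 mm ball at the end of the hold-down arm, 79 mm from its hinge; at the start about 123 mm above the worktop at jig x about +75 mm, behind the hinge, free on all sides; when the arm is down, 61 mm up at jig x = -33 mm.
- flat_file: Flat file with a wooden handle, 255 mm, lying on the robot's side of the jig; leave it.
- brush: Brush with a green handle, 203 mm, lying on the robot's side of the jig; leave it.
- wax_block: Block of wax 43 x 64 x 26 mm, lying to the left of the jig; leave it.

How it is judged:
On the way, in this order (a step that is already met when the one before it is completed fails the run):
1. the length stop lies down in the first notch (value of joint stop_slide between 0.036 and 0.045 m and value of joint stop_arm below 0.03 rad), for 0.2 s.
2. the bar's end rests against the stop (y of bar_centre in the frame of stop_face below 0.058 m and value of joint stop_arm below 0.03 rad), for 0.2 s.
3. the hold-down arm rests on the bar (value of joint hold_down below 0.06 rad and contact force between hold_down and colour_bar_4 above 0.3 N), for 0.2 s.
At the end, for the whole second after the job is handed in: The length stop's pin is down in the first notch (stop_slide 0.036 to 0.045, stop_arm below 0.03), the bar lies in the V-block with its end within 3 mm of the stop's face, and the hold-down arm's foot rests on the bar (hold_down below 0.06, pressing with more than 0.3 N), all at rest (all of step 2 and all of step 3 and value of joint stop_slide between 0.036 and 0.045 m and y of bar_centre in the frame of stop_face above 0.052 m and z of bar_centre in the frame of saw_jig below 0.037 m and angle between the y axis of colour_bar_4 and the y axis of saw_jig, either way round below 0.05 rad and linear speed of colour_bar_4 below 0.01 m/s); the robot touches nothing.
It fails at once if the file, the brush or the wax is shifted by more than 30 mm (distance of any of flat_file, brush, wax_block from where it was at the start of the episode above 0.03 m).
It fails at once if the bar is lifted or knocked out of the V-block (z of bar_centre in the frame of saw_jig above 0.06 m or z of bar_centre in the frame of saw_jig below 0.025 m).
It also fails if it takes over 51 s, if anything falls off the work surface, if the arm or the gripper's body presses on something with over 40 N, if the wrist force passes 120 N, or if a joint passes its speed limit or range.

## Working session

There is one attempt and no reset: what is moved stays moved. The work goes in short steps, Python scripts to look and compute and a shell command to move; the robot and the scene stay as the last step left them, time stands still between calls to the robot, and variables do not carry over. Pictures are saved under pics/ and viewed, and the job is handed in when it is done.

```bash
mkdir -p pics; ls; cat > h.py <<'E'
import numpy as np, cv2
from bench import get_obs, read_camera, find_in, spot_point
from scipy.spatial.transform import Rotation as R
def snap(n,fn):
    c=read_camera(n); cv2.imwrite('pics/'+fn,c['frame'][:,:,::-1]); np.savez('pics/'+fn[:-4]+'.npz',**c); return c
def w(c,u,v,d=None):
    if d is None:
        p=c['z_map'][int(v)-1:int(v)+2,int(u)-1:int(u)+2]; d=np.median(p)
    K=c['K']; T=c['world_from_camera']
    return (T@np.array([(u-K[0,2])*d/K[0,0],(v-K[1,2])*d/K[1,1],d,1]))[:3]
def px(c,p):
    q=np.linalg.inv(c['world_from_camera'])@np.append(p,1); s=c['K']@q[:3]; return s[:2]/s[2]
def onz(c,u,v,z):
    o=w(c,u,v,0.0); a=w(c,u,v,1.0)-o; return o+a*(z-o[2])/a[2]
E
python3 - <<'E'
from h import *
o=get_obs(); print(o)
print(R.from_quat(np.roll(o['orientation'],-1)).as_matrix().round(3))
for n in ['scene','side','wrist']:
    c=snap(n,n+'0.png'); print(n,c['world_from_camera'].round(3).tolist())
    if n!='wrist':
      for t in ['saw_jig','saw_slot','stop_notch','stop_loop','stop_face','bar_centre','hold_down_knob','flat_file','brush','wax_block']:
        for r in spot_point(n,t)[:1]:
            u,v=r['location']; print(t,round(u),round(v),round(r['confidence'],2),w(c,u,v).round(3))
E
```

```text
pics
{'clock': 0.0, 'joint_pos': array([ 1.25279255,  0.69000073, -0.19448525,  1.56633346,  0.15729174,
        0.90250945, -0.21507973]), 'qd': array([-0.00017844, -0.00038132, -0.00115534,  0.00138003,  0.00026405,
       -0.0011409 ,  0.00103198]), 'joint_efforts': array([ 2.17640263e-04, -5.27562940e+01, -1.26701877e+00, -1.53427738e+01,
       -5.26539353e-02,  6.38336671e-03,  1.52512685e-04]), 'eef_pos': array([ 0.21509098, -0.58614707,  0.23790168]), 'orientation': array([-0.12313031, -0.69602469, -0.12440452,  0.69635628]), 'contact_force': array([ 0.44782538, -0.20624993, -0.20293121]), 'ft_torque': array([-0.02543366,  0.02859719,  0.01738049]), 'grip_width': 0.08817053139318819}
[[-0.001  0.345 -0.939]
 [ 0.002 -0.939 -0.345]
 [-1.    -0.002  0.   ]]
scene [[-0.583, -0.597, 0.551, 0.08], [-0.812, 0.44, -0.382, 0.461], [-0.015, -0.671, -0.742, 0.711], [0.0, 0.0, 0.0, 1.0]]
saw_jig 252 206 0.9 [0.543 0.147 0.029]
stop_notch 285 186 0.72 [0.558 0.028 0.014]
stop_loop 285 151 0.61 [ 0.679 -0.073 -0.   ]
stop_face 279 172 0.89 [0.59  0.025 0.039]
bar_centre 238 209 0.68 [0.547 0.184 0.041]
hold_down_knob 227 154 0.53 [0.732 0.099 0.043]
flat_file 249 262 0.76 [0.429 0.236 0.006]
brush 342 205 0.9 [ 0.421 -0.05   0.013]
wax_block 174 267 0.57 [0.508 0.383 0.025]
side [[1.0, -0.022, 0.001, 0.529], [-0.018, -0.777, 0.629, -0.364], [-0.013, -0.629, -0.777, 0.772], [0.0, 0.0, 0.0, 1.0]]
saw_jig 270 233 0.68 [0.562 0.125 0.02 ]
stop_notch 261 260 0.68 [0.54  0.049 0.026]
stop_loop 285 260 0.96 [0.593 0.047 0.028]
stop_face 279 269 0.59 [ 0.574 -0.017  0.109]
bar_centre 268 212 0.69 [0.561 0.176 0.038]
hold_down_knob 307 199 0.67 [0.643 0.14  0.13 ]
flat_file 217 201 0.87 [0.429 0.239 0.003]
brush 209 313 0.76 [ 0.428 -0.065  0.014]
wax_block 250 163 0.56 [0.518 0.356 0.021]
wrist [[0.345, -0.898, -0.271, 0.285], [-0.939, -0.33, -0.101, -0.561], [0.001, 0.289, -0.957, 0.386], [0.0, 0.0, 0.0, 1.0]]
```

```bash
python3 - <<'E'
import cv2
for n in ['scene','side']:
    i=cv2.imread(f'pics/{n}0.png'); 
    i=i[110:310,130:400] if n=='scene' else i[130:340,170:380]
    cv2.imwrite(f'pics/{n}0c.png',cv2.resize(i,None,fx=2.8,fy=2.8,interpolation=cv2.INTER_CUBIC))
E
```

```text
(no output)
```

View pics/scene0c.png

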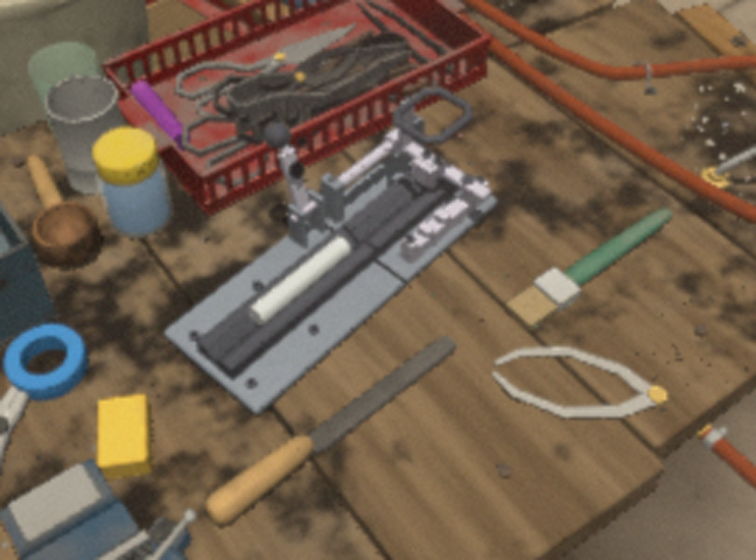

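View pics/side0c.png

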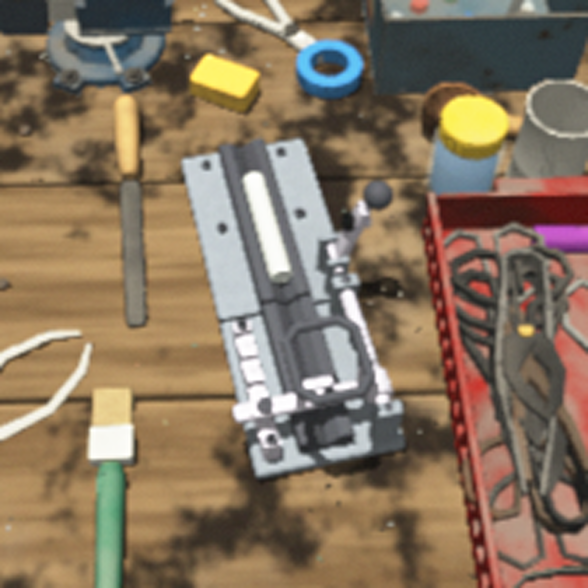

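View pics/side0.png

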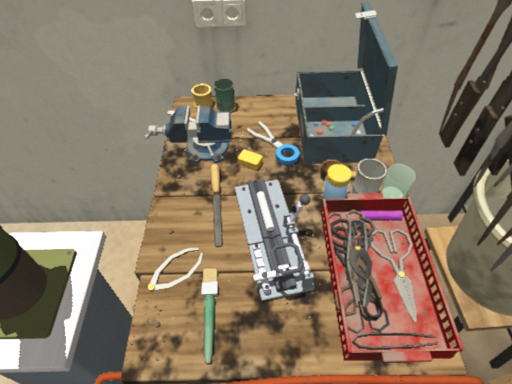

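```bash
cat > fit.py <<'E'
from h import *
def cloud(c):
    K=c['K']; d=c['z_map']; v,u=np.mgrid[0:384,0:512]
    P=np.stack([(u-K[0,2])*d/K[0,0],(v-K[1,2])*d/K[1,1],d,np.ones_like(d)],-1)@c['world_from_camera'].T
    P=P[...,:3]; P[d==0]=np.nan; return P
if __name__=='__main__':
  for n in ['scene','side']:
    c=np.load(f'pics/{n}0.npz'); P=cloud(c)
    if n=='side':
        cor=[(182,158),(302,140),(403,452),(257,477)]
        q=np.array([onz(c,a/2.8+170,b/2.8+130,.013) for a,b in cor]); 
    else:
        cor=[(258,411),(166,332),(495,200)]
        q=np.array([onz(c,a/2.8+130,b/2.8+110,.013) for a,b in cor])
    print(n,q.round(4).tolist(), [np.linalg.norm(q[i]-q[i-1]).round(4) for i in range(len(q))])
    m=(P[...,2]>.008)&(P[...,2]<.018)&(P[...,0]>.45)&(P[...,0]<.7)&(P[...,1]>-.1)&(P[...,1]<.3)
    mm=cv2.morphologyEx(m.astype(np.uint8),cv2.MORPH_OPEN,np.ones((3,3)))
    pts=P[mm>0][:,:2].astype(np.float32); print(len(pts),cv2.minAreaRect(pts), np.nanmedian(P[mm>0][:,2]))
    # white bar
    f=c['frame'].astype(int)
    m=(P[...,2]>.033)&(P[...,2]<.05)&(f.min(-1)>150)&(P[...,1]>.06)&(P[...,0]>.45)&(P[...,0]<.62)
    p=P[m]; print('bar',len(p),p.mean(0).round(4),cv2.minAreaRect(p[:,:2].astype(np.float32)))
    m=(P[...,2]>.095)&(P[...,2]<.117)&(P[...,0]>.5)&(P[...,0]<.75)&(P[...,1]>-.12)&(P[...,1]<.08)
    p=P[m]; print('loop',len(p),p.mean(0).round(4),cv2.minAreaRect(p[:,:2].astype(np.float32)))
    m=(P[...,2]>.112)&(P[...,2]<.14)&(P[...,0]>.58)&(P[...,0]<.75)&(P[...,1]>.08)&(P[...,1]<.2)
    p=P[m]; print('knob',len(p),p.mean(0).round(4),p.max(0),p.min(0)) if len(p) else print('noknob')
E
python3 fit.py
```

```text
scene [[0.4733, 0.2803, 0.013], [0.5877, 0.3029, 0.013], [0.537, -0.0318, 0.013]] [np.float64(0.3185), np.float64(0.1166), np.float64(0.3385)]
2245 ((0.5974019169807434, 0.14377149939537048), (0.18823711574077606, 0.32058846950531006), 11.148664474487305) 0.012570366947874945
bar 270 [0.5501 0.181  0.041 ] ((0.5687929391860962, 0.14756271243095398), (0.17902839183807373, 0.0804901272058487), 86.63078308105469)
loop 221 [0.5899 0.0122 0.1094] ((0.5926058292388916, 0.010672494769096375), (0.06359853595495224, 0.06982383131980896), 11.04020881652832)
knob 80 [0.6348 0.1495 0.1261] [0.64702103 0.15882773 0.13356118] [0.62741592 0.13700114 0.11254114]
side [[0.477, 0.279, 0.013], [0.5921, 0.2983, 0.013], [0.6517, -0.0221, 0.013], [0.5389, -0.0395, 0.013]] [np.float64(0.3245), np.float64(0.1167), np.float64(0.3259), np.float64(0.1142)]
2453 ((0.5634650588035583, 0.13214847445487976), (0.11982661485671997, 0.32576581835746765), 11.240484237670898) 0.01173450423427902
bar 302 [0.551  0.1733 0.0401] ((0.5716836452484131, 0.14567214250564575), (0.17469459772109985, 0.08791694045066833), 85.25650024414062)
loop 382 [0.5899 0.0064 0.1093] ((0.5909246802330017, 0.008550003170967102), (0.06301473826169968, 0.0680093765258789), 10.730948448181152)
knob 95 [0.6363 0.1403 0.1264] [0.64806571 0.15087191 0.13359695] [0.62618728 0.13193082 0.11219493]
```

```bash
python3 -m inch '[{"fingers":0,"roll":8.5},{"roll":0.6,"fingers":0},{"fingers":0,"dy":-0.034,"dz":-0.032},{"fingers":0,"dy":-0.034,"dz":-0.032},{"fingers":0,"dy":-0.034,"dz":-0.032},{"fingers":0,"dy":-0.034,"dz":-0.032},{"fingers":0,"dy":-0.034,"dz":-0.032},{"fingers":0,"dy":-0.034,"dz":-0.032},{"fingers":0,"dy":-0.034,"dz":-0.032},{"fingers":0,"dy":-0.034,"dz":-0.032}]'
cat > st.py <<'E'
from h import *
TH=np.radians(11.1); O=np.array([.565,.126])
X=np.array([np.cos(TH),np.sin(TH)]); Y=np.array([-X[1],X[0]])
def jig(p): d=np.asarray(p)[:2]-O; return np.array([d@X,d@Y,p[2]])*1000
if __name__=='__main__':
    o=get_obs(); M=R.from_quat(np.roll(o['orientation'],-1)).as_matrix()
    print('t',round(o['clock'],2),'jig mm',jig(o['eef_pos']).round(1),'F',o['contact_force'].round(1),'w',round(o['grip_width'],4))
    print('tooly ang',np.degrees(np.arctan2(M[1,1],M[0,1])).round(2),'xaxis',M[:,0].round(3),'q',o['joint_pos'].round(2))
E
python3 st.py
```

```text
t 1.15 jig mm [-480.3 -632.1  238.7] F [ 0.3 -0.1 -0.2] w 0.0884
tooly ang -69.84 xaxis [ 0. -0. -1.] q [ 1.25  0.69 -0.19  1.57  0.16  0.9  -0.22]schema error: expected keys fingers, dx, dy, dz, roll
```

```bash
python3 -m inch '[{"fingers":0,"dx":0,"dy":0,"dz":0,"roll":8.5},{"fingers":0,"dx":0,"dy":0,"dz":0,"roll":0.6},{"fingers":0,"dx":0,"dy":-0.034,"dz":-0.032,"roll":0},{"fingers":0,"dx":0,"dy":-0.034,"dz":-0.032,"roll":0},{"fingers":0,"dx":0,"dy":-0.034,"dz":-0.032,"roll":0},{"fingers":0,"dx":0,"dy":-0.034,"dz":-0.032,"roll":0},{"fingers":0,"dx":0,"dy":-0.034,"dz":-0.032,"roll":0},{"fingers":0,"dx":0,"dy":-0.034,"dz":-0.032,"roll":0},{"fingers":0,"dx":0,"dy":-0.034,"dz":-0.032,"roll":0},{"fingers":0,"dx":0,"dy":-0.034,"dz":-0.032,"roll":0}]'
python3 st.py
```

```text
clock: 2.15
eef_pos: [0.4161, -0.2685, 0.2371]
orientation: [-0.073, -0.703, -0.066, 0.704]
contact_force: [1.0, -0.8, -0.3]
grip_width: 0.0103
t 2.15 jig mm [-222.1 -358.4  237.1] F [ 1.  -0.8 -0.3] w 0.0103
tooly ang -78.69 xaxis [ 0.    -0.009 -1.   ] q [ 0.54  0.52 -0.11  1.96  0.1   0.66 -1.  ]
```

```bash
python3 -m inch '[{"fingers":0,"dx":0,"dy":-0.03,"dz":-0.028,"roll":0},{"fingers":0,"dx":0,"dy":-0.03,"dz":-0.028,"roll":0},{"fingers":0,"dx":0,"dy":-0.03,"dz":-0.028,"roll":0},{"fingers":0,"dx":0,"dy":-0.03,"dz":-0.028,"roll":0},{"fingers":0,"dx":0,"dy":-0.03,"dz":-0.028,"roll":0},{"fingers":0,"dx":0,"dy":-0.03,"dz":-0.028,"roll":0},{"fingers":0,"dx":0,"dy":-0.03,"dz":-0.028,"roll":0},{"fingers":0,"dx":0,"dy":-0.03,"dz":-0.028,"roll":0},{"fingers":0,"dx":0,"dy":0,"dz":0,"roll":0}]'
python3 - <<'E'
from h import *
c=snap('wrist','wrist1.png'); print(c['world_from_camera'].round(3))
import fit; P=fit.cloud(c)
m=(P[...,2]>.095)&(P[...,2]<.117)&(P[...,0]>.5)&(P[...,0]<.75)&(P[...,1]>-.12)&(P[...,1]<.08)
p=P[m]; print('loop',len(p),p.mean(0).round(4),cv2.minAreaRect(p[:,:2].astype(np.float32)))
print(spot_point('wrist','stop_loop')[:1],spot_point('wrist','saw_slot')[:1])
E
python3 st.py
```

```text
clock: 3.05
eef_pos: [0.5948, 0.0355, 0.2362]
orientation: [0.087, 0.704, 0.083, -0.7]
contact_force: [0.1, 0.5, -0.7]
grip_width: 0.0001
[[ 0.238 -0.932 -0.274  0.666]
 [-0.971 -0.226 -0.074  0.054]
 [ 0.007  0.284 -0.959  0.384]
 [ 0.     0.     0.     1.   ]]
loop 1692 [0.5942 0.01   0.1116] ((0.5930901765823364, 0.009498339146375656), (0.06417130678892136, 0.06788747012615204), 11.4746732711792)
[{'location': [284.1, 198.3], 'confidence': 0.97}] [{'location': [193.8, 174.4], 'confidence': 0.78}]
t 3.2 jig mm [   7.2 -102.8  236. ] F [ 0.1 -0.4  0.1] w 0.0003
tooly ang -76.91 xaxis [ 0.003 -0.012 -1.   ] q [-0.09  0.64 -0.07  1.68  0.07  0.82 -1.53]
```

View pics/wrist1.png

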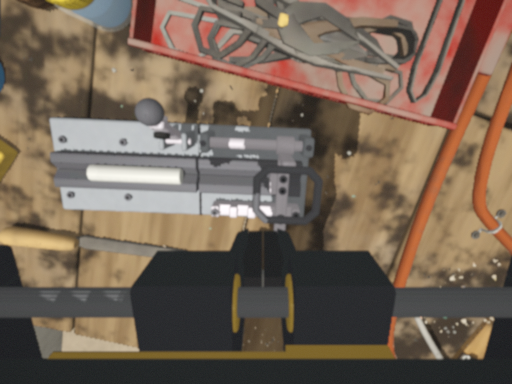

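```bash
python3 - <<'E'
from h import *
from st import jig
c=np.load('pics/wrist1.npz')
i=c['frame'][:,:,::-1][90:240,40:330]; cv2.imwrite('pics/w1c.png',cv2.resize(i,None,fx=2.7,fy=2.7,interpolation=cv2.INTER_CUBIC))
for n,u,v,z in [('plateTL',52,119,.013),('plateBL',64,212,.013),('slotL',200,161,.03),('slotR',197,195,.03),('vblkL',53,155,.03),('vblkL2',57,189,.03),('barL',87,174,.04),('barR',184,176,.04),('knob',149,112,.123)]:
    p=onz(c,u,v,z); print(n,p.round(4),jig(p).round(1))
E
```

```text
plateTL [0.5909 0.2993 0.013 ] [ 58.8 165.1  13. ]
plateBL [0.4706 0.2789 0.013 ] [-63.2 168.2  13. ]
slotL [0.5864 0.1105 0.03  ] [ 18.  -19.3  30. ]
slotR [0.5425 0.1064 0.03  ] [-25.9 -14.9  30. ]
vblkL [0.5514 0.2852 0.03  ] [ 17.3 158.9  30. ]
vblkL2 [0.5088 0.2786 0.03  ] [-25.8 160.6  30. ]
barL [0.5408 0.2381 0.04  ] [ -2.1 114.7  40. ]
barR [0.566  0.1244 0.04  ] [ 0.6 -1.8 40. ]
knob [0.6389 0.1458 0.123 ] [ 76.4   5.2 123. ]
```

View pics/w1c.png

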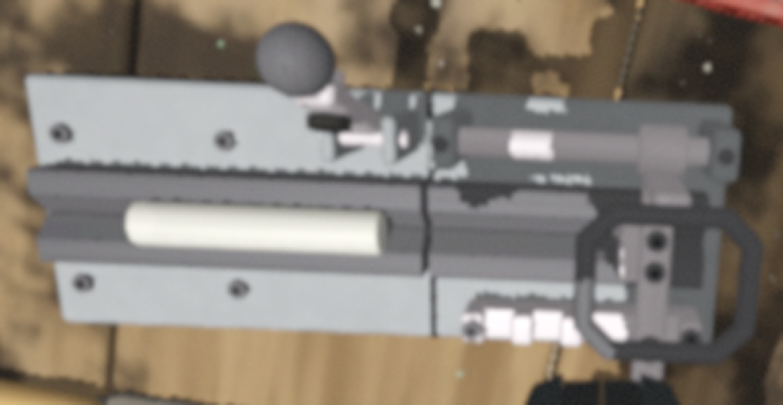

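```bash
python3 -m inch '[{"fingers":0,"dx":0.02,"dy":0.0167,"dz":0.003,"roll":2},{"fingers":0,"dx":0.03,"dy":0,"dz":0,"roll":0},{"fingers":0,"dx":0.03,"dy":0,"dz":0,"roll":0},{"fingers":0,"dx":0,"dy":0,"dz":0,"roll":0}]'; python3 st.py
```

```text
clock: 3.6
eef_pos: [0.5916, -0.0017, 0.1561]
orientation: [0.072, 0.705, 0.059, -0.703]
contact_force: [-0.0, -0.3, 0.2]
grip_width: 0.0002
t 3.6 jig mm [   1.5 -130.4  156.1] F [-0.  -0.3  0.2] w 0.0002
tooly ang -79.36 xaxis [ 0.005 -0.017 -1.   ] q [-0.06  0.75 -0.05  1.76  0.08  0.64 -1.54]
```

```bash
python3 -m inch '[{"fingers":0,"dx":0,"dy":-0.0105,"dz":-0.002,"roll":-0.5},{"fingers":0,"dx":0,"dy":0,"dz":0,"roll":0},{"fingers":0,"dx":0,"dy":0,"dz":0,"roll":0}]'; python3 st.py
```

```text
clock: 3.9
eef_pos: [0.5923, 0.007, 0.1591]
orientation: [0.074, 0.706, 0.061, -0.702]
contact_force: [0.6, 0.4, 0.4]
grip_width: 0.0004
t 3.9 jig mm [   3.9 -122.   159.1] F [0.6 0.4 0.4] w 0.0004
tooly ang -78.99 xaxis [ 0.008 -0.018 -1.   ] q [-0.07  0.74 -0.04  1.75  0.08  0.64 -1.55]
```

```bash
python3 -m inch '[{"fingers":0,"dx":0.018,"dy":-0.002,"dz":0,"roll":0},{"fingers":0,"dx":0.018,"dy":0,"dz":0,"roll":0},{"fingers":0,"dx":0.018,"dy":0,"dz":0,"roll":0},{"fingers":0,"dx":0.015,"dy":0,"dz":0,"roll":0},{"fingers":0,"dx":0,"dy":0,"dz":0,"roll":0}]'; python3 st.py
```

```text
clock: 4.4
eef_pos: [0.5983, 0.0091, 0.0955]
orientation: [0.075, 0.711, 0.062, -0.696]
contact_force: [-0.2, 0.3, 0.5]
grip_width: 0.0005
t 4.4 jig mm [  10.2 -121.1   95.5] F [-0.2  0.3  0.5] w 0.0005
tooly ang -78.88 xaxis [ 0.022 -0.017 -1.   ] q [-0.08  0.84 -0.04  1.79  0.09  0.5  -1.57]
```

```bash
python3 -m inch '[{"fingers":0,"dx":0.010,"dy":0,"dz":0,"roll":0},{"fingers":0,"dx":0,"dy":0,"dz":0,"roll":0},{"fingers":0,"dx":0,"dy":0,"dz":-0.005,"roll":0},{"fingers":0,"dx":0,"dy":0,"dz":0,"roll":0}]'; python3 st.py; python3 - <<'E'
from h import *
a=snap('scene','s2.png');b=snap('side','d2.png')
i=np.hstack([cv2.resize(a['frame'][120:220,220:340],None,fx=3.3,fy=3.3),cv2.resize(b['frame'][200:300,220:340],None,fx=3.3,fy=3.3)])
cv2.imwrite('pics/2c.png',i[:,:,::-1])
E
```

```text
clock: 4.8
eef_pos: [0.6052, 0.0101, 0.0882]
orientation: [0.075, 0.712, 0.062, -0.695]
contact_force: [-0.8, -0.4, -1.2]
grip_width: 0.0005
t 4.8 jig mm [  17.1 -121.5   88.2] F [-0.8 -0.4 -1.2] w 0.0005
tooly ang -78.87 xaxis [ 0.026 -0.017 -1.   ] q [-0.08  0.86 -0.03  1.77  0.1   0.49 -1.57]
```

View pics/2c.png

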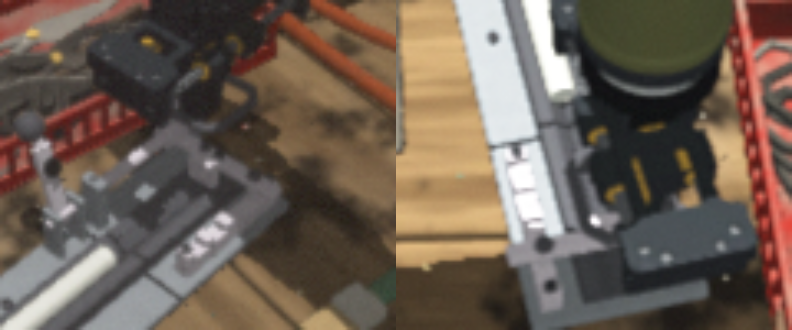

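```bash
python3 -m inch '[{"fingers":0,"dx":0,"dy":0,"dz":-0.005,"roll":0},{"fingers":0,"dx":0,"dy":0,"dz":-0.005,"roll":0},{"fingers":0,"dx":0,"dy":0,"dz":-0.004,"roll":0},{"fingers":0,"dx":0,"dy":0,"dz":0,"roll":0}]'; python3 st.py; python3 - <<'E'
from h import *
a=snap('scene','s3.png');b=snap('wrist','w3.png')
i=np.hstack([cv2.resize(a['frame'][120:220,220:340],None,fx=3.3,fy=3.3),cv2.resize(b['frame'],None,fx=.86,fy=.86)])
cv2.imwrite('pics/3c.png',i[:,:,::-1])
E
```

```text
clock: 5.3
eef_pos: [0.6182, 0.0125, 0.089]
orientation: [0.075, 0.711, 0.062, -0.696]
contact_force: [-1.5, 0.6, 2.3]
grip_width: 0.0004
t 5.3 jig mm [  30.4 -121.6   89. ] F [-1.5  0.6  2.3] w 0.0004
tooly ang -78.88 xaxis [ 0.023 -0.017 -1.   ] q [-0.09  0.87 -0.04  1.73  0.09  0.53 -1.56]
```

View pics/3c.png

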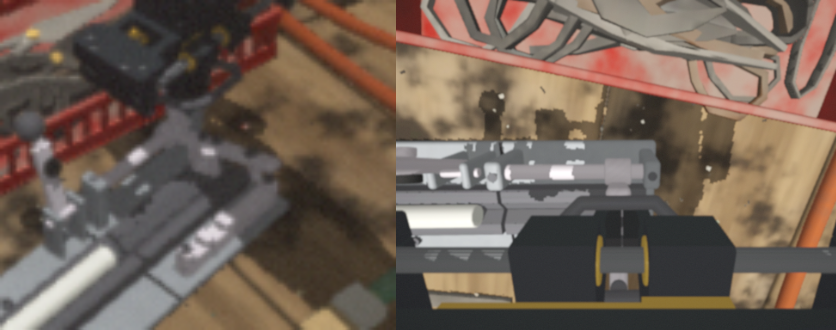

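```bash
cat > arm.py <<'E'
import sys
from h import *; from st import O,X,Y; import fit
def arm(f,n):
    c=np.load(f); P=fit.cloud(c); d=P[...,:2]-O; x=d@X; y=d@Y; z=P[...,2]
    for a in [-.05,-.04,-.03,-.02,-.01]:
        m=(abs(x-a)<.006)&(y<-.03)&(y>-.15)&(z>.033)&(z<.085)
        if m.sum()>2: 
            t=z[m]; k=t>np.percentile(t,70)-1e-4
            print(n,a,m.sum(),'ztop %.1f'%(1e3*np.percentile(t,90)),'y %.1f'%(1e3*np.median(y[m][k])))
for f in sys.argv[1:]: arm('pics/'+f+'.npz',f)
E
python3 arm.py scene0 s2 s3
```

```text
scene0 -0.05 60 ztop 55.0 y -116.3
scene0 -0.04 73 ztop 55.7 y -115.3
scene0 -0.03 20 ztop 54.5 y -117.7
scene0 -0.02 21 ztop 55.0 y -118.1
scene0 -0.01 50 ztop 56.7 y -114.8
s2 -0.05 66 ztop 57.2 y -116.9
s2 -0.04 78 ztop 59.4 y -114.2
s2 -0.03 22 ztop 57.3 y -117.1
s2 -0.02 20 ztop 57.0 y -115.6
s2 -0.01 49 ztop 58.0 y -116.7
s3 -0.05 71 ztop 82.3 y -114.9
s3 -0.04 90 ztop 80.3 y -115.1
s3 -0.03 20 ztop 79.8 y -115.9
s3 -0.02 22 ztop 74.6 y -117.1
s3 -0.01 52 ztop 72.2 y -116.0
```

```bash
python3 -m inch '[{"fingers":0,"dx":0,"dy":-0.010,"dz":0,"roll":0},{"fingers":0,"dx":0,"dy":-0.010,"dz":0,"roll":0},{"fingers":0,"dx":0,"dy":-0.010,"dz":0,"roll":0},{"fingers":0,"dx":0,"dy":-0.010,"dz":0,"roll":0},{"fingers":0,"dx":0,"dy":0,"dz":0,"roll":0},{"fingers":0,"dx":0,"dy":0,"dz":0,"roll":0}]'; python3 st.py; python3 - <<'E'
from h import *
a=snap('scene','s4.png');b=snap('wrist','w4.png')
i=np.hstack([cv2.resize(a['frame'][120:220,220:340],None,fx=3.3,fy=3.3),cv2.resize(b['frame'],None,fx=.86,fy=.86)])
cv2.imwrite('pics/4c.png',i[:,:,::-1])
E
python3 arm.py s4
```

```text
clock: 6.0
eef_pos: [0.6083, 0.0562, 0.0883]
orientation: [0.076, 0.711, 0.062, -0.697]
contact_force: [-2.8, -0.9, 2.1]
grip_width: 0.0004
t 6.0 jig mm [ 29.1 -76.8  88.3] F [-2.8 -0.9  2.1] w 0.0004
tooly ang -78.78 xaxis [ 0.021 -0.017 -1.   ] q [-0.17  0.87 -0.02  1.75  0.08  0.51 -1.62]
s4 -0.05 73 ztop 78.6 y -70.7
s4 -0.04 91 ztop 78.8 y -69.9
s4 -0.03 22 ztop 75.8 y -73.0
s4 -0.02 22 ztop 72.4 y -73.8
s4 -0.01 53 ztop 69.3 y -72.5
```

View pics/4c.png

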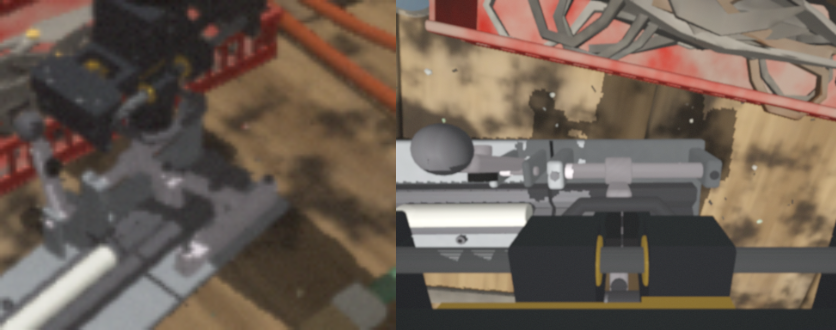

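```bash
python3 -m inch '[{"fingers":0,"dx":0,"dy":0.0035,"dz":0,"roll":0},{"fingers":0,"dx":0,"dy":0,"dz":0,"roll":0},{"fingers":0,"dx":0,"dy":0,"dz":0,"roll":0}]'; python3 st.py; python3 - <<'E'
from h import *
a=snap('scene','s5.png');a=snap('side','d5.png')
E
python3 arm.py s5
```

```text
clock: 6.4
eef_pos: [0.6093, 0.0514, 0.0883]
orientation: [0.075, 0.711, 0.062, -0.697]
contact_force: [-1.8, -0.1, 2.7]
grip_width: 0.0004
t 6.4 jig mm [ 29.1 -81.7  88.3] F [-1.8 -0.1  2.7] w 0.0004
tooly ang -78.89 xaxis [ 0.021 -0.017 -1.   ] q [-0.16  0.87 -0.02  1.75  0.08  0.51 -1.62]
s5 -0.05 67 ztop 78.1 y -75.3
s5 -0.04 84 ztop 78.4 y -75.7
s5 -0.03 21 ztop 75.7 y -78.0
s5 -0.02 22 ztop 72.1 y -80.7
s5 -0.01 53 ztop 68.9 y -75.5
```

```bash
python3 -m inch '[{"fingers":0,"dx":0,"dy":-0.0006,"dz":0.006,"roll":0},{"fingers":0,"dx":0,"dy":0,"dz":0.005,"roll":0},{"fingers":0,"dx":0,"dy":0,"dz":0.005,"roll":0},{"fingers":0,"dx":0,"dy":0,"dz":0.003,"roll":0},{"fingers":0,"dx":0,"dy":0,"dz":0,"roll":0}]'; python3 st.py; python3 - <<'E'
from h import *
a=snap('scene','s6.png');a=snap('side','d6.png')
E
python3 arm.py s6
```

```text
clock: 7.0
eef_pos: [0.5908, 0.0481, 0.0875]
orientation: [0.075, 0.712, 0.062, -0.695]
contact_force: [0.1, -0.1, -0.2]
grip_width: 0.0002
t 7.0 jig mm [ 10.4 -81.4  87.5] F [ 0.1 -0.1 -0.2] w 0.0002
tooly ang -78.92 xaxis [ 0.026 -0.016 -1.   ] q [-0.16  0.85 -0.02  1.81  0.08  0.46 -1.62]
s6 -0.05 71 ztop 62.9 y -77.4
s6 -0.04 78 ztop 63.9 y -75.9
s6 -0.03 22 ztop 62.0 y -78.8
s6 -0.02 25 ztop 61.2 y -80.1
s6 -0.01 48 ztop 61.2 y -75.9
```

```bash
python3 -m inch '[{"fingers":0,"dx":0,"dy":-0.004,"dz":0.003,"roll":0},{"fingers":0,"dx":0,"dy":-0.003,"dz":0.001,"roll":0},{"fingers":0,"dx":0,"dy":0,"dz":0,"roll":0}]'; python3 st.py; python3 - <<'E'
from h import *
a=snap('scene','s7.png')
E
python3 arm.py s7
```

```text
clock: 7.4
eef_pos: [0.5864, 0.0554, 0.0874]
orientation: [0.075, 0.713, 0.062, -0.695]
contact_force: [-0.1, -0.4, -0.3]
grip_width: 0.0003
t 7.4 jig mm [  7.4 -73.4  87.4] F [-0.1 -0.4 -0.3] w 0.0003
tooly ang -78.9 xaxis [ 0.028 -0.016 -0.999] q [-0.17  0.85 -0.02  1.82  0.08  0.45 -1.63]
s7 -0.05 76 ztop 62.7 y -77.1
s7 -0.04 78 ztop 63.6 y -76.5
s7 -0.03 20 ztop 62.7 y -77.3
s7 -0.02 23 ztop 60.7 y -78.6
s7 -0.01 53 ztop 61.6 y -77.0
```

```bash
python3 -m inch '[{"fingers":0,"dx":0,"dy":-0.0015,"dz":0,"roll":0},{"fingers":0,"dx":0,"dy":0,"dz":0,"roll":0}]'; python3 -c "
from h import *
a=snap('scene','s8.png')"; python3 arm.py s8
python3 -m inch '[{"fingers":0,"dx":0,"dy":-0.0015,"dz":0,"roll":0},{"fingers":0,"dx":0,"dy":0,"dz":0,"roll":0}]'; python3 -c "
from h import *
a=snap('scene','s9.png')"; python3 arm.py s9; python3 st.py
```

```text
clock: 7.65
eef_pos: [0.5863, 0.0569, 0.0874]
orientation: [0.075, 0.713, 0.062, -0.694]
contact_force: [0.6, 0.6, 0.6]
grip_width: 0.0003
s8 -0.05 71 ztop 64.1 y -76.2
s8 -0.04 71 ztop 64.3 y -75.6
s8 -0.03 23 ztop 60.7 y -77.4
s8 -0.02 25 ztop 60.5 y -77.8
s8 -0.01 52 ztop 60.2 y -76.6
clock: 7.9
eef_pos: [0.5862, 0.058, 0.0874]
orientation: [0.075, 0.713, 0.062, -0.694]
contact_force: [-0.3, -0.7, 0.0]
grip_width: 0.0003
s9 -0.05 79 ztop 63.8 y -76.9
s9 -0.04 75 ztop 64.5 y -75.5
s9 -0.03 23 ztop 61.9 y -76.5
s9 -0.02 24 ztop 60.6 y -79.3
s9 -0.01 52 ztop 61.9 y -77.7
t 7.95 jig mm [  7.7 -71.1  87.4] F [ 0.3 -0.5 -0.4] w 0.0008
tooly ang -78.94 xaxis [ 0.028 -0.016 -0.999] q [-0.18  0.85 -0.02  1.82  0.08  0.45 -1.64]
```

```bash
for i in 1; do python3 -m inch '[{"fingers":0,"dx":0,"dy":-0.002,"dz":0,"roll":0},{"fingers":0,"dx":0,"dy":0,"dz":0,"roll":0}]'; done;  python3 -c "
from h import *
a=snap('scene','s10.png');a=snap('side','d10.png')
i=np.hstack([cv2.resize(np.load('pics/s10.npz')['frame'][120:220,220:340],None,fx=3.3,fy=3.3),cv2.resize(a['frame'][200:300,220:340],None,fx=3.3,fy=3.3)])
cv2.imwrite('pics/10c.png',i[:,:,::-1])
"; python3 arm.py s10; python3 st.py
```

```text
clock: 8.15
eef_pos: [0.5858, 0.0595, 0.0873]
orientation: [0.075, 0.713, 0.061, -0.694]
contact_force: [-0.6, -0.4, 0.2]
grip_width: 0.0004
s10 -0.05 76 ztop 63.8 y -76.2
s10 -0.04 74 ztop 64.2 y -74.2
s10 -0.03 22 ztop 61.1 y -77.1
s10 -0.02 22 ztop 60.5 y -78.3
s10 -0.01 53 ztop 61.7 y -75.6
t 8.25 jig mm [  7.7 -69.5  87.3] F [-0.1 -0.5 -0.5] w 0.0005
tooly ang -78.98 xaxis [ 0.028 -0.017 -0.999] q [-0.18  0.85 -0.02  1.82  0.08  0.45 -1.64]
```

View pics/10c.png

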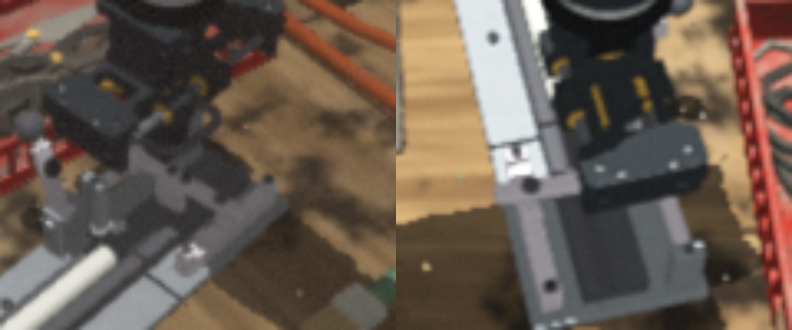

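```bash
python3 -m inch '[{"fingers":0,"dx":0,"dy":-0.002,"dz":0,"roll":0},{"fingers":0,"dx":0,"dy":0,"dz":0,"roll":0}]';  python3 -c "
from h import *
a=snap('scene','s11.png')
"; python3 arm.py s11
python3 -m inch '[{"fingers":0,"dx":0,"dy":-0.001,"dz":0,"roll":0},{"fingers":0,"dx":0,"dy":0,"dz":0,"roll":0}]';  python3 -c "
from h import *
a=snap('scene','s12.png')
"; python3 arm.py s12; python3 st.py
```

```text
clock: 8.45
eef_pos: [0.5855, 0.0612, 0.0873]
orientation: [0.075, 0.713, 0.061, -0.694]
contact_force: [-0.3, -1.1, 0.5]
grip_width: 0.0005
s11 -0.05 71 ztop 62.0 y -73.5
s11 -0.04 70 ztop 63.8 y -72.5
s11 -0.03 21 ztop 60.6 y -77.0
s11 -0.02 24 ztop 60.0 y -75.4
s11 -0.01 55 ztop 60.8 y -73.7
clock: 8.7
eef_pos: [0.5854, 0.0621, 0.0873]
orientation: [0.075, 0.713, 0.061, -0.694]
contact_force: [-0.6, -0.1, 0.0]
grip_width: 0.0007
s12 -0.05 62 ztop 55.4 y -72.2
s12 -0.04 72 ztop 57.3 y -69.4
s12 -0.03 24 ztop 55.8 y -70.8
s12 -0.02 22 ztop 55.6 y -72.8
s12 -0.01 52 ztop 56.4 y -71.8
t 8.75 jig mm [  7.7 -66.8  87.3] F [0.1 0.  0.1] w 0.0006
tooly ang -79.01 xaxis [ 0.028 -0.017 -0.999] q [-0.19  0.85 -0.01  1.82  0.08  0.45 -1.64]
```

```bash
python3 -m inch '[{"fingers":0,"dx":0,"dy":0.008,"dz":0.002,"roll":0},{"fingers":0,"dx":0,"dy":0,"dz":0,"roll":0},{"fingers":0,"dx":-0.02,"dy":0,"dz":0,"roll":0},{"fingers":0,"dx":-0.03,"dy":0,"dz":0,"roll":0},{"fingers":0,"dx":-0.03,"dy":0,"dz":0,"roll":0},{"fingers":0,"dx":-0.03,"dy":0,"dz":0,"roll":0},{"fingers":0,"dx":-0.03,"dy":0,"dz":0,"roll":0},{"fingers":0,"dx":0,"dy":0,"dz":0,"roll":0}]';python3 st.py; python3 - <<'E'
from h import *
a=snap('scene','s13.png')
c=snap('wrist','w13.png')
cv2.imwrite('pics/13.png',cv2.resize(c['frame'][:,:,::-1],None,fx=1.5,fy=1.5))
E
python3 arm.py s13
```

```text
clock: 9.55
eef_pos: [0.5801, 0.0532, 0.2314]
orientation: [0.074, 0.712, 0.06, -0.696]
contact_force: [1.4, -0.3, -1.0]
grip_width: -0.0001
t 9.55 jig mm [  0.8 -74.3 231.4] F [ 1.4 -0.3 -1. ] w -0.0001
tooly ang -79.17 xaxis [ 0.025 -0.018 -1.   ] q [-0.17  0.63 -0.03  1.73  0.06  0.76 -1.61]
s13 -0.05 64 ztop 55.5 y -72.0
s13 -0.04 68 ztop 57.5 y -69.6
s13 -0.03 22 ztop 53.7 y -72.0
s13 -0.02 25 ztop 54.9 y -71.8
s13 -0.01 50 ztop 56.6 y -72.4
```

View pics/13.png

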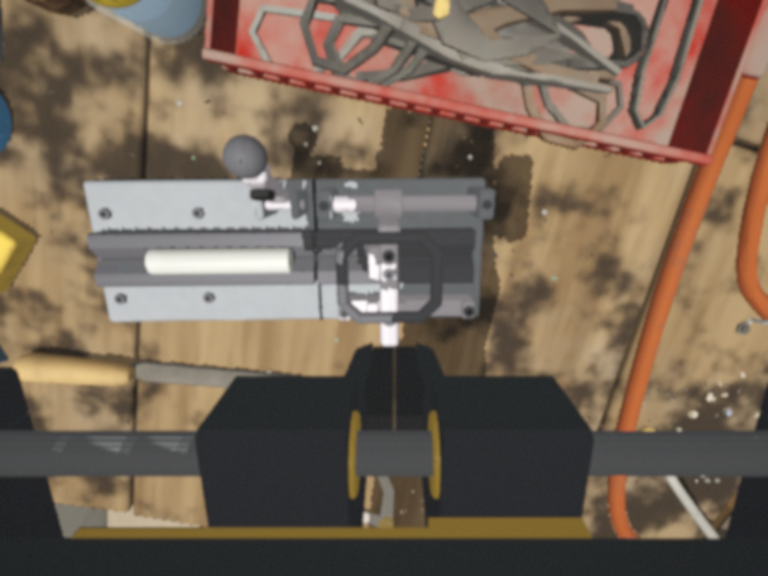

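```bash
cat > bar.py <<'E'
import sys
from h import *; from st import jig,O,X,Y; import fit
for f in sys.argv[1:]:
    c=np.load(f'pics/{f}.npz'); P=fit.cloud(c); d=P[...,:2]-O; x=d@X; y=d@Y; z=P[...,2]; g=c['frame'].astype(int)
    m=(abs(x)<.014)&(z>.034)&(z<.05)&(g.min(-1)>130)&(y>-.07)&(y<.13)&((g.max(-1)-g.min(-1))<60)
    m=cv2.morphologyEx(m.astype(np.uint8),cv2.MORPH_OPEN,np.ones((3,3)))>0
    yy=y[m];xx=x[m]; print(f,m.sum(),'bar y',(np.percentile(yy,[.5,99.5])*1e3).round(1),'x at ends',(np.median(xx[yy<yy.min()+.02])*1e3).round(1),(np.median(xx[yy>yy.max()-.02])*1e3).round(1),'ztop',np.percentile(z[m],95).round(4))
E
python3 bar.py w13 wrist1 side0 scene0 s13
```

```text
w13 1536 bar y [  3.5 112.5] x at ends 1.5 1.3 ztop 0.0449
wrist1 1445 bar y [  3.4 112.1] x at ends 1.6 1.5 ztop 0.0449
side0 284 bar y [  3.1 111.6] x at ends -3.2 -3.8 ztop 0.0434
scene0 269 bar y [  6.1 114.7] x at ends -2.6 -3.9 ztop 0.044
s13 282 bar y [  5.2 113.5] x at ends -3.8 -4.0 ztop 0.0442
```

```bash
python3 -m inch '[{"fingers":0,"dx":0,"dy":-0.04,"dz":0,"roll":0},{"fingers":0,"dx":0,"dy":-0.04,"dz":0,"roll":0},{"fingers":0,"dx":0,"dy":-0.04,"dz":0,"roll":0},{"fingers":0,"dx":0.03,"dy":-0.04,"dz":0,"roll":0},{"fingers":0,"dx":0.03,"dy":-0.03,"dz":0,"roll":0},{"fingers":0,"dx":0.02,"dy":0,"dz":0,"roll":0},{"fingers":0,"dx":0,"dy":0,"dz":0,"roll":0},{"fingers":0,"dx":0,"dy":0,"dz":0,"roll":0}]';python3 st.py
```

```text
clock: 10.45
eef_pos: [0.5367, 0.2385, 0.1293]
orientation: [-0.075, -0.704, -0.055, 0.705]
contact_force: [0.1, -1.0, 0.1]
grip_width: 0.0002
t 10.45 jig mm [ -6.1 115.9 129.3] F [ 0.1 -1.   0.1] w 0.0002
tooly ang -79.42 xaxis [ 0.001 -0.028 -1.   ] q [-0.51  0.79  0.    1.77  0.04  0.59 -1.93]
```

```bash
python3 -m inch '[{"fingers":0,"dx":0,"dy":-0.016,"dz":-0.003,"roll":-0.3},{"fingers":0,"dx":0.02,"dy":-0.015,"dz":-0.003,"roll":0},{"fingers":0,"dx":0.02,"dy":0,"dz":0,"roll":0},{"fingers":0,"dx":0.015,"dy":0,"dz":0,"roll":0},{"fingers":0,"dx":0,"dy":0,"dz":0,"roll":0},{"fingers":0,"dx":0,"dy":0,"dz":0,"roll":0}]';python3 st.py
```

```text
clock: 11.05
eef_pos: [0.5422, 0.2714, 0.0767]
orientation: [0.074, 0.707, 0.057, -0.701]
contact_force: [0.5, -0.9, -0.6]
grip_width: 0.0004
t 11.05 jig mm [  5.6 147.1  76.7] F [ 0.5 -0.9 -0.6] w 0.0004
tooly ang -79.44 xaxis [ 0.01  -0.023 -1.   ] q [-0.56  0.89  0.01  1.74  0.04  0.51 -1.97]
```

```bash
python3 -m inch '[{"fingers":0,"dx":0.014,"dy":0,"dz":0.004,"roll":-0.4},{"fingers":0,"dx":0.014,"dy":0,"dz":0.003,"roll":0},{"fingers":0,"dx":0.005,"dy":0,"dz":0.001,"roll":0},{"fingers":0,"dx":0,"dy":0,"dz":0,"roll":0},{"fingers":0,"dx":0,"dy":0,"dz":0,"roll":0}]';python3 st.py
```

```text
clock: 11.55
eef_pos: [0.5388, 0.2697, 0.0482]
orientation: [0.074, 0.71, 0.059, -0.698]
contact_force: [0.1, 0.1, 0.6]
grip_width: 0.0002
t 11.55 jig mm [  2.  146.1  48.2] F [0.1 0.1 0.6] w 0.0002
tooly ang -79.21 xaxis [ 0.019 -0.019 -1.   ] q [-0.56  0.93  0.01  1.77  0.04  0.44 -1.97]
```

```bash
python3 -m inch '[{"fingers":0,"dx":0.009,"dy":0,"dz":0.002,"roll":0},{"fingers":0,"dx":0.005,"dy":0,"dz":0.001,"roll":0},{"fingers":0,"dx":0,"dy":0,"dz":0,"roll":0},{"fingers":0,"dx":0,"dy":0,"dz":0,"roll":0}]';python3 st.py
```

```text
clock: 11.95
eef_pos: [0.5372, 0.2693, 0.0346]
orientation: [0.073, 0.711, 0.059, -0.697]
contact_force: [0.2, 0.8, -0.8]
grip_width: 0.0001
t 11.95 jig mm [  0.3 146.   34.6] F [ 0.2  0.8 -0.8] w 0.0001
tooly ang -79.23 xaxis [ 0.021 -0.018 -1.   ] q [-0.56  0.95  0.01  1.78  0.04  0.4  -1.98]
```

```bash
python3 -m inch '[{"fingers":0,"dx":0,"dy":0.006,"dz":0,"roll":0},{"fingers":0,"dx":0,"dy":0.005,"dz":0,"roll":0},{"fingers":0,"dx":0,"dy":0.004,"dz":0,"roll":0},{"fingers":0,"dx":0,"dy":0.004,"dz":0,"roll":0},{"fingers":0,"dx":0,"dy":0.004,"dz":0,"roll":0},{"fingers":0,"dx":0,"dy":0.004,"dz":0,"roll":0},{"fingers":0,"dx":0,"dy":0.004,"dz":0,"roll":0},{"fingers":0,"dx":0,"dy":0.004,"dz":0,"roll":0},{"fingers":0,"dx":0,"dy":0.004,"dz":0,"roll":0}]';python3 st.py; python3 - <<'E'
from h import *
a=snap('scene','s14.png');b=snap('side','d14.png')
i=np.hstack([cv2.resize(a['frame'][120:240,190:330],None,fx=2.8,fy=2.8),cv2.resize(b['frame'][170:290,210:350],None,fx=2.8,fy=2.8)])
cv2.imwrite('pics/14c.png',i[:,:,::-1])
E
python3 bar.py s14 d14
```

```text
clock: 12.85
eef_pos: [0.5453, 0.2282, 0.0359]
orientation: [0.073, 0.711, 0.06, -0.697]
contact_force: [-0.2, 1.1, -0.5]
grip_width: 0.0005
t 12.85 jig mm [  0.4 104.1  35.9] F [-0.2  1.1 -0.5] w 0.0005
tooly ang -79.23 xaxis [ 0.022 -0.017 -1.   ] q [-0.49  0.94  0.    1.81  0.06  0.38 -1.93]
s14 236 bar y [-18.1  85.1] x at ends -4.5 -4.8 ztop 0.0444
d14 193 bar y [-21.9  61.2] x at ends -1.0 -4.3 ztop 0.0432
```

View pics/14c.png

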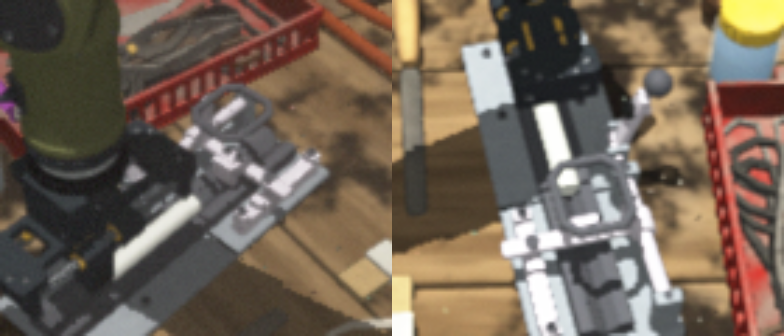

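```bash
python3 -m inch '[{"fingers":0,"dx":0.001,"dy":0.004,"dz":0,"roll":0},{"fingers":0,"dx":0,"dy":0.004,"dz":0,"roll":0},{"fingers":0,"dx":0,"dy":0.004,"dz":0,"roll":0},{"fingers":0,"dx":0,"dy":0.004,"dz":0,"roll":0},{"fingers":0,"dx":0,"dy":0.004,"dz":0,"roll":0},{"fingers":0,"dx":0,"dy":0.004,"dz":0,"roll":0},{"fingers":0,"dx":0,"dy":0.003,"dz":0,"roll":0},{"fingers":0,"dx":0,"dy":0.002,"dz":0,"roll":0},{"fingers":0,"dx":0,"dy":0,"dz":0,"roll":0}]';python3 st.py; python3 - <<'E'
from h import *
a=snap('scene','s15.png');b=snap('side','d15.png')
i=np.hstack([cv2.resize(a['frame'][120:240,190:330],None,fx=2.8,fy=2.8),cv2.resize(b['frame'][170:290,210:350],None,fx=2.8,fy=2.8)])
cv2.imwrite('pics/15c.png',i[:,:,::-1])
E
python3 bar.py s15 d15; python3 arm.py s15
```

```text
clock: 13.85
eef_pos: [0.5515, 0.1966, 0.0355]
orientation: [0.073, 0.711, 0.059, -0.697]
contact_force: [-0.0, 0.6, 0.1]
grip_width: 0.0006
t 13.85 jig mm [ 0.3 71.9 35.5] F [-0.   0.6  0.1] w 0.0006
tooly ang -79.28 xaxis [ 0.022 -0.017 -1.   ] q [-0.43  0.93 -0.    1.83  0.08  0.36 -1.89]
s15 222 bar y [-49.8  51.1] x at ends -3.8 -4.9 ztop 0.0444
d15 187 bar y [-52.9  28.7] x at ends -2.0 -3.9 ztop 0.0433
s15 -0.05 65 ztop 55.6 y -71.4
s15 -0.04 72 ztop 56.4 y -71.7
s15 -0.03 25 ztop 55.0 y -75.0
s15 -0.02 23 ztop 55.4 y -72.3
s15 -0.01 69 ztop 55.1 y -70.1
```

View pics/15c.png

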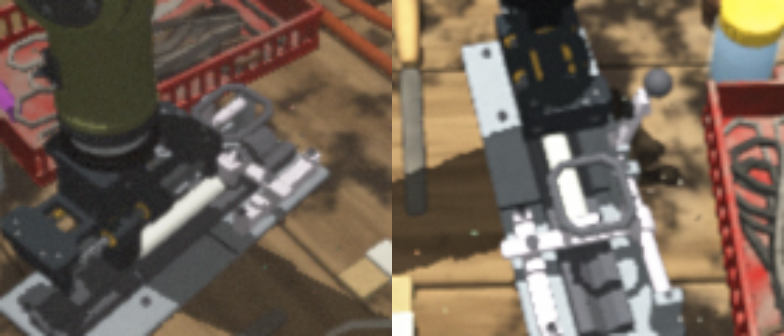

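```bash
python3 -m inch '[{"fingers":0,"dx":0,"dy":0.002,"dz":0,"roll":0},{"fingers":0,"dx":0,"dy":0.002,"dz":0,"roll":0},{"fingers":0,"dx":0,"dy":0.002,"dz":0,"roll":0},{"fingers":0,"dx":0,"dy":0.001,"dz":0,"roll":0},{"fingers":0,"dx":0,"dy":0,"dz":0,"roll":0}]';python3 st.py; python3 -m inch '[{"fingers":0,"dx":0,"dy":0.0015,"dz":0,"roll":0},{"fingers":0,"dx":0,"dy":0,"dz":0,"roll":0}]';python3 st.py
```

```text
clock: 14.45
eef_pos: [0.5526, 0.1904, 0.0356]
orientation: [0.073, 0.711, 0.06, -0.697]
contact_force: [-0.2, 0.2, 0.0]
grip_width: 0.0003
t 14.45 jig mm [ 0.3 65.6 35.6] F [-0.2  0.2  0. ] w 0.0003
tooly ang -79.2 xaxis [ 0.022 -0.016 -1.   ] q [-0.42  0.93 -0.01  1.84  0.08  0.36 -1.88]
clock: 14.65
eef_pos: [0.5528, 0.1896, 0.0357]
orientation: [0.073, 0.711, 0.061, -0.697]
contact_force: [0.5, 0.4, 0.6]
grip_width: 0.0001
t 14.65 jig mm [ 0.3 64.8 35.7] F [0.5 0.4 0.6] w 0.0001
tooly ang -79.16 xaxis [ 0.022 -0.015 -1.   ] q [-0.42  0.93 -0.01  1.84  0.08  0.36 -1.88]
```

```bash
for k in 1; do python3 -m inch '[{"fingers":0,"dx":0,"dy":0.0015,"dz":0,"roll":0},{"fingers":0,"dx":0,"dy":0.001,"dz":0,"roll":0},{"fingers":0,"dx":0,"dy":0,"dz":0,"roll":0}]';python3 st.py;done; python3 - <<'E'
from h import *
a=snap('scene','s16.png');b=snap('side','d16.png')
i=np.hstack([cv2.resize(a['frame'][140:220,230:310],None,fx=4.9,fy=4.9),cv2.resize(b['frame'][200:280,240:320],None,fx=4.9,fy=4.9)])
cv2.imwrite('pics/16c.png',i[:,:,::-1])
E
python3 bar.py s16 d16; python3 arm.py s16
```

```text
clock: 14.95
eef_pos: [0.5529, 0.1895, 0.0358]
orientation: [0.073, 0.711, 0.062, -0.697]
contact_force: [-0.0, 0.6, -0.2]
grip_width: 0.0004
t 14.95 jig mm [ 0.3 64.6 35.8] F [-0.   0.6 -0.2] w 0.0004
tooly ang -79.05 xaxis [ 0.022 -0.012 -1.   ] q [-0.41  0.93 -0.01  1.84  0.08  0.36 -1.88]
s16 223 bar y [-59.1  44.8] x at ends -3.8 -5.1 ztop 0.0439
d16 165 bar y [-54.1  19.9] x at ends -1.5 -4.0 ztop 0.0436
s16 -0.05 63 ztop 55.2 y -72.6
s16 -0.04 69 ztop 55.4 y -72.0
s16 -0.03 24 ztop 54.7 y -73.6
s16 -0.02 26 ztop 54.9 y -73.6
s16 -0.01 81 ztop 57.1 y -70.1
```

View pics/16c.png

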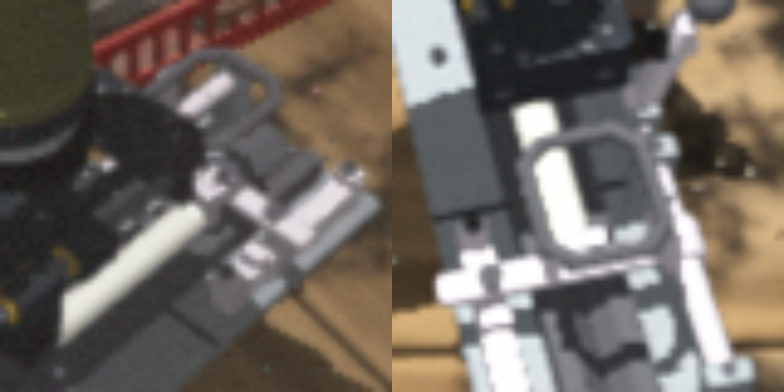

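```bash
python3 -m inch '[{"fingers":0,"dx":0,"dy":0.003,"dz":0,"roll":0},{"fingers":0,"dx":0,"dy":0.003,"dz":0,"roll":0}]';python3 st.py;  python3 -m inch '[{"fingers":0,"dx":0,"dy":0.003,"dz":0,"roll":0},{"fingers":0,"dx":0,"dy":0.003,"dz":0,"roll":0}]';python3 st.py; python3 - <<'E'
from h import *
a=snap('scene','s17.png');b=snap('side','d17.png')
E
python3 bar.py s17 d17; python3 arm.py s17
```

```text
clock: 15.25
eef_pos: [0.5532, 0.1889, 0.036]
orientation: [0.072, 0.711, 0.066, -0.696]
contact_force: [-2.6, 8.3, -0.5]
grip_width: 0.0007
t 15.25 jig mm [ 0.6 63.9 36. ] F [-2.6  8.3 -0.5] w 0.0007
tooly ang -78.83 xaxis [ 0.022 -0.006 -1.   ] q [-0.4   0.93 -0.02  1.84  0.09  0.35 -1.87]
clock: 15.45
eef_pos: [0.5533, 0.1889, 0.0362]
orientation: [0.071, 0.711, 0.07, -0.696]
contact_force: [-1.7, 6.8, 0.1]
grip_width: 0.0005
t 15.45 jig mm [ 0.6 64.  36.2] F [-1.7  6.8  0.1] w 0.0005
tooly ang -78.56 xaxis [ 0.021  0.002 -1.   ] q [-0.4   0.93 -0.03  1.84  0.09  0.35 -1.86]
s17 221 bar y [-60.7  42.6] x at ends -3.0 -4.9 ztop 0.0444
d17 162 bar y [-54.3  18.9] x at ends -2.2 -3.1 ztop 0.0435
s17 -0.05 66 ztop 55.9 y -73.0
s17 -0.04 76 ztop 56.3 y -71.7
s17 -0.03 22 ztop 54.7 y -74.6
s17 -0.02 22 ztop 55.1 y -74.0
s17 -0.01 75 ztop 55.1 y -71.4
```

```bash
python3 -m inch '[{"fingers":0,"dx":0,"dy":-0.01,"dz":0,"roll":0},{"fingers":0,"dx":0,"dy":-0.01,"dz":0,"roll":0},{"fingers":0,"dx":-0.02,"dy":-0.01,"dz":0,"roll":0},{"fingers":0,"dx":-0.04,"dy":0,"dz":0,"roll":0},{"fingers":0,"dx":-0.04,"dy":0.0,"dz":0,"roll":0},{"fingers":0.2,"dx":-0.04,"dy":0.02,"dz":0,"roll":0},{"fingers":0.45,"dx":-0.03,"dy":0.03,"dz":0,"roll":0},{"fingers":0.45,"dx":0,"dy":0,"dz":0,"roll":0},{"fingers":0.45,"dx":0,"dy":0,"dz":0,"roll":0}]';python3 st.py; python3 - <<'E'
from h import *
import fit; from st import jig,O,X,Y
from scipy.optimize import least_squares
for n in ['scene','side','wrist']:
    c=snap(n,n+'18.png'); P=fit.cloud(c); d=P[...,:2]-O; x=d@X; y=d@Y; z=P[...,2]
    m=(x>.055)&(x<.1)&(abs(y)<.025)&(z>.117)&(z<.14)
    p=np.stack([x,y,z],-1)[m]*1000
    if m.sum()<20: continue
    r=least_squares(lambda q:np.linalg.norm(p-q,axis=1)-12,[75,2,122],loss='soft_l1'); print(n,m.sum(),r.x.round(1))
    if n=='side':
        m=(x>.03)&(x<.2)&(y>.05)&(y<.25)&(z>.05); print('jar zmax',np.nanmax(z[m]),x[m].min(),y[m].min())
cv2.imwrite('pics/18.png',cv2.resize(c['frame'][:,:,::-1],None,fx=1.5,fy=1.5))
E
python3 bar.py wrist18 scene18 side18; python3 arm.py scene18
```

```text
clock: 16.45
eef_pos: [0.5531, 0.1678, 0.2117]
orientation: [0.074, 0.71, 0.067, -0.697]
contact_force: [0.3, -0.2, -0.5]
grip_width: 0.0303
t 16.45 jig mm [ -3.6  43.3 211.7] F [ 0.3 -0.2 -0.5] w 0.0303
tooly ang -78.61 xaxis [ 0.02  -0.008 -1.   ] q [-0.36  0.65 -0.04  1.76  0.06  0.72 -1.81]
scene 36 [ 77.7   5.7 122.3]
side 90 [ 75.3   4.5 120.5]
jar zmax 0.10451578280211149 0.14709723647014983 0.056392189770260774
wrist 791 [ 76.9   5.2 122.8]
wrist18 1681 bar y [-59.6  50.2] x at ends 1.6 1.4 ztop 0.0451
scene18 264 bar y [-58.9  51.1] x at ends -4.0 -2.9 ztop 0.0438
side18 243 bar y [-53.7  49.9] x at ends -1.9 -3.4 ztop 0.044
scene18 -0.05 63 ztop 55.8 y -72.3
scene18 -0.04 72 ztop 56.6 y -71.1
scene18 -0.03 25 ztop 54.7 y -73.2
scene18 -0.02 22 ztop 54.3 y -73.6
scene18 -0.01 79 ztop 55.6 y -69.9
```

View pics/18.png

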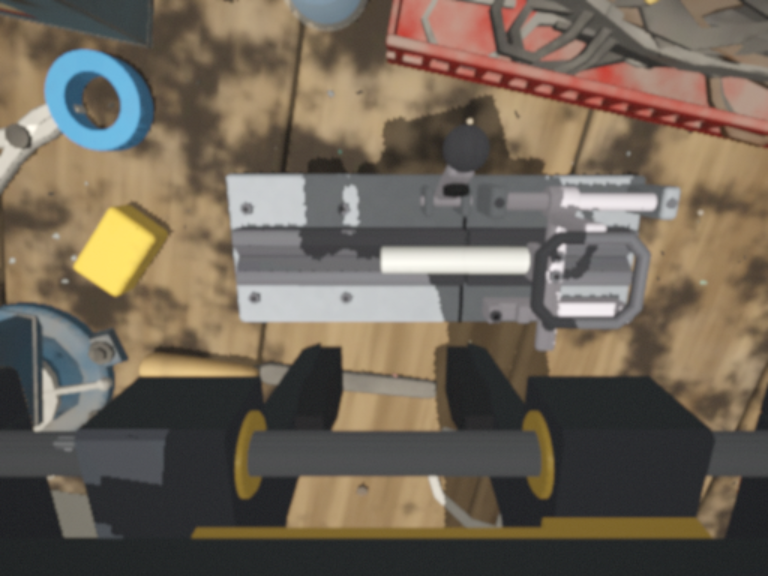

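```bash
python3 -m inch '[{"fingers":0.5,"dx":0,"dy":0.013,"dz":-0.027,"roll":0},{"fingers":0.5,"dx":0,"dy":0.013,"dz":-0.027,"roll":0},{"fingers":0.5,"dx":0,"dy":0.012,"dz":-0.026,"roll":0},{"fingers":0.5,"dx":0,"dy":0,"dz":0,"roll":0},{"fingers":0.5,"dx":0,"dy":0,"dz":0,"roll":0}]';python3 st.py
```

```text
clock: 17.1
eef_pos: [0.6346, 0.152, 0.203]
orientation: [-0.078, -0.703, -0.071, 0.703]
contact_force: [-1.1, 0.9, 0.3]
grip_width: 0.044
t 17.1 jig mm [ 73.3  12.1 203. ] F [-1.1  0.9  0.3] w 0.044
tooly ang -77.96 xaxis [ 0.001 -0.01  -1.   ] q [-0.28  0.76 -0.05  1.51  0.06  0.87 -1.72]
```

```bash
python3 -m inch '[{"fingers":0.5,"dx":0.0,"dy":0.007,"dz":-0.003,"roll":0.9},{"fingers":0.5,"dx":0.02,"dy":0,"dz":0,"roll":0},{"fingers":0.5,"dx":0.02,"dy":0,"dz":0,"roll":0},{"fingers":0.5,"dx":0.01,"dy":0,"dz":0,"roll":0},{"fingers":0.5,"dx":0,"dy":0,"dz":0,"roll":0}]';python3 st.py
```

```text
clock: 17.6
eef_pos: [0.6346, 0.1471, 0.1498]
orientation: [-0.073, -0.701, -0.066, 0.706]
contact_force: [0.4, -1.3, -0.3]
grip_width: 0.0444
t 17.6 jig mm [ 72.4   7.3 149.8] F [ 0.4 -1.3 -0.3] w 0.0444
tooly ang -78.74 xaxis [-0.005 -0.011 -1.   ] q [-0.28  0.83 -0.05  1.55  0.07  0.77 -1.73]
```

```bash
python3 -m inch '[{"fingers":0.5,"dx":0.012,"dy":0.002,"dz":-0.004,"roll":0},{"fingers":0.5,"dx":0.012,"dy":0,"dz":0,"roll":0},{"fingers":0.5,"dx":0.012,"dy":0,"dz":0,"roll":0},{"fingers":0.5,"dx":0,"dy":0,"dz":0,"roll":0},{"fingers":0.5,"dx":0,"dy":0,"dz":0,"roll":0}]';python3 st.py;  python3 - <<'E'
from h import *
a=snap('scene','s19.png');b=snap('side','d19.png')
i=np.hstack([cv2.resize(a['frame'][110:210,190:290],None,fx=3.9,fy=3.9),cv2.resize(b['frame'][160:260,250:350],None,fx=3.9,fy=3.9)])
cv2.imwrite('pics/19c.png',i[:,:,::-1])
E
```

```text
clock: 18.1
eef_pos: [0.6396, 0.1459, 0.1122]
orientation: [-0.073, -0.702, -0.066, 0.705]
contact_force: [-0.7, -0.8, 1.0]
grip_width: 0.0437
t 18.1 jig mm [ 77.    5.2 112.2] F [-0.7 -0.8  1. ] w 0.0437
tooly ang -78.73 xaxis [-0.004 -0.01  -1.   ] q [-0.27  0.88 -0.05  1.56  0.07  0.7  -1.73]
```

View pics/19c.png

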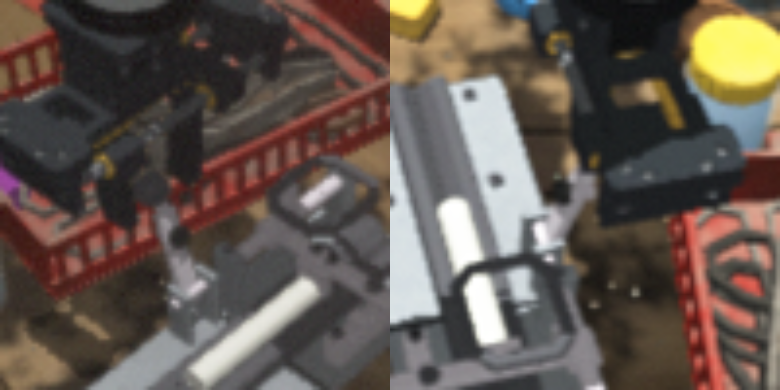

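```bash
python3 -m inch '[{"fingers":0.15,"dx":0,"dy":0,"dz":0,"roll":0},{"fingers":0.15,"dx":0,"dy":0,"dz":0,"roll":0},{"fingers":0.15,"dx":0,"dy":0,"dz":0,"roll":0},{"fingers":0.15,"dx":0,"dy":0,"dz":0,"roll":0}]';python3 st.py
```

```text
clock: 18.6
eef_pos: [0.6402, 0.1464, 0.1137]
orientation: [-0.073, -0.703, -0.066, 0.705]
contact_force: [0.4, -0.4, -2.4]
grip_width: 0.022
t 18.6 jig mm [ 77.7   5.5 113.7] F [ 0.4 -0.4 -2.4] w 0.022
tooly ang -78.73 xaxis [-0.002 -0.009 -1.   ] q [-0.27  0.88 -0.05  1.56  0.07  0.7  -1.73]
```

```bash
python3 -m inch '[{"fingers":0.15,"dx":-0.0028,"dy":0,"dz":0.0076,"roll":0},{"fingers":0.15,"dx":-0.0023,"dy":0,"dz":0.0076,"roll":0},{"fingers":0.15,"dx":-0.0013,"dy":0,"dz":0.0086,"roll":0},{"fingers":0.15,"dx":-0.0006,"dy":0,"dz":0.0087,"roll":0},{"fingers":0.15,"dx":0,"dy":0,"dz":0,"roll":0}]';python3 st.py; python3 - <<'E'
from h import *
a=snap('scene','s20.png');b=snap('side','d20.png')
i=np.hstack([cv2.resize(a['frame'][110:210,190:290],None,fx=3.9,fy=3.9),cv2.resize(b['frame'][160:260,250:350],None,fx=3.9,fy=3.9)])
cv2.imwrite('pics/20c.png',i[:,:,::-1])
E
```

```text
clock: 19.1
eef_pos: [0.6063, 0.1397, 0.1209]
orientation: [-0.072, -0.704, -0.066, 0.704]
contact_force: [0.3, 0.2, -5.1]
grip_width: 0.0224
t 19.1 jig mm [ 43.1   5.5 120.9] F [ 0.3  0.2 -5.1] w 0.0224
tooly ang -78.73 xaxis [ 0.001 -0.008 -1.   ] q [-0.28  0.83 -0.05  1.67  0.07  0.64 -1.74]
```

View pics/20c.png

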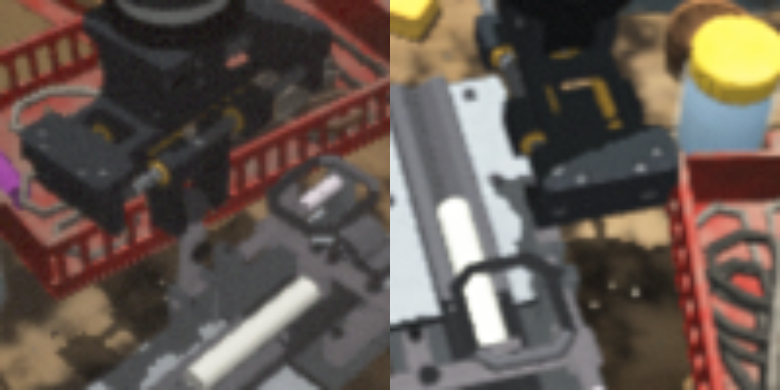

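```bash
python3 -m inch '[{"fingers":0.15,"dx":0.0005,"dy":0,"dz":0.009,"roll":0},{"fingers":0.15,"dx":0.0018,"dy":0,"dz":0.009,"roll":0},{"fingers":0.15,"dx":0.0022,"dy":0,"dz":0.0075,"roll":0},{"fingers":0.15,"dx":0.003,"dy":0,"dz":0.0074,"roll":0},{"fingers":0.15,"dx":0,"dy":0,"dz":0,"roll":0}]';python3 st.py
```

```text
clock: 19.7
eef_pos: [0.5775, 0.134, 0.115]
orientation: [0.072, 0.707, 0.067, -0.7]
contact_force: [1.6, 0.1, -3.6]
grip_width: 0.0222
t 19.7 jig mm [ 13.8   5.5 115. ] F [ 1.6  0.1 -3.6] w 0.0222
tooly ang -78.76 xaxis [ 0.01  -0.006 -1.   ] q [-0.29  0.81 -0.04  1.78  0.08  0.54 -1.76]
```

```bash
python3 -m inch '[{"fingers":0.15,"dx":0.004,"dy":0,"dz":0.0078,"roll":0},{"fingers":0.15,"dx":0.0045,"dy":0,"dz":0.007,"roll":0},{"fingers":0.15,"dx":0.005,"dy":0,"dz":0.0063,"roll":0},{"fingers":0.15,"dx":0.0055,"dy":0,"dz":0.0057,"roll":0},{"fingers":0.15,"dx":0,"dy":0,"dz":0,"roll":0}]';python3 st.py
```

```text
clock: 20.2
eef_pos: [0.5493, 0.1284, 0.0947]
orientation: [0.072, 0.707, 0.067, -0.7]
contact_force: [0.0, -0.5, -0.0]
grip_width: 0.022
t 20.2 jig mm [-15.    5.4  94.7] F [ 0.  -0.5 -0. ] w 0.022
tooly ang -78.75 xaxis [ 0.01  -0.006 -1.   ] q [-0.29  0.82 -0.04  1.88  0.08  0.44 -1.77]
```

```bash
python3 -m inch '[{"fingers":0.15,"dx":0.006,"dy":0,"dz":0.0045,"roll":0},{"fingers":0.15,"dx":0.0065,"dy":0,"dz":0.0038,"roll":0},{"fingers":0.15,"dx":0.0065,"dy":0,"dz":0.003,"roll":0},{"fingers":0.15,"dx":0.004,"dy":0,"dz":0.0015,"roll":0},{"fingers":0.15,"dx":0,"dy":0,"dz":0,"roll":0}]';python3 st.py;  python3 - <<'E'
from h import *
a=snap('scene','s21.png');b=snap('side','d21.png')
i=np.hstack([cv2.resize(a['frame'][120:220,210:310],None,fx=3.9,fy=3.9),cv2.resize(b['frame'][180:280,230:330],None,fx=3.9,fy=3.9)])
cv2.imwrite('pics/21c.png',i[:,:,::-1])
E
```

```text
clock: 20.7
eef_pos: [0.5338, 0.1254, 0.0685]
orientation: [0.072, 0.705, 0.067, -0.702]
contact_force: [0.4, -0.3, 0.5]
grip_width: 0.022
t 20.7 jig mm [-30.8   5.4  68.5] F [ 0.4 -0.3  0.5] w 0.022
tooly ang -78.73 xaxis [ 0.005 -0.007 -1.   ] q [-0.3   0.85 -0.03  1.93  0.09  0.36 -1.78]
```

View pics/21c.png

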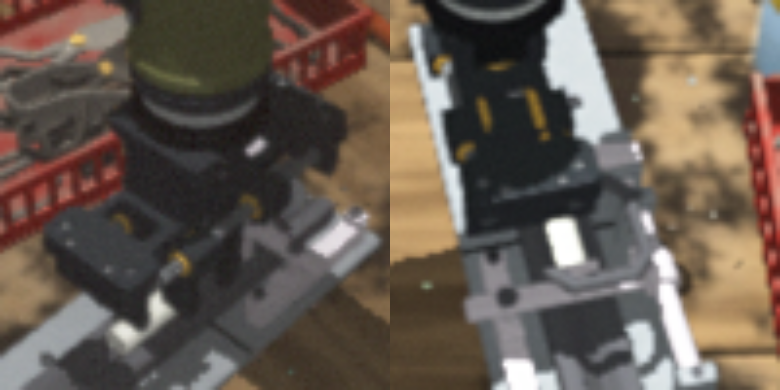

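```bash
python3 -m inch '[{"fingers":0.15,"dx":0.003,"dy":0,"dz":0.0008,"roll":0},{"fingers":0.15,"dx":0.002,"dy":0,"dz":0.0004,"roll":0},{"fingers":0.15,"dx":0,"dy":0,"dz":0,"roll":0}]';python3 st.py; python3 -m inch '[{"fingers":0.38,"dx":0,"dy":0,"dz":0,"roll":0},{"fingers":0.38,"dx":0,"dy":0,"dz":0,"roll":0},{"fingers":0.38,"dx":0,"dy":0,"dz":0,"roll":0},{"fingers":0.38,"dx":0,"dy":0,"dz":0,"roll":0}]';python3 st.py
```

```text
clock: 21.1
eef_pos: [0.5322, 0.125, 0.0638]
orientation: [0.072, 0.705, 0.067, -0.702]
contact_force: [-1.4, 0.6, 0.1]
grip_width: 0.0221
t 21.1 jig mm [-32.3   5.4  63.8] F [-1.4  0.6  0.1] w 0.0221
tooly ang -78.73 xaxis [ 0.005 -0.007 -1.   ] q [-0.3   0.86 -0.03  1.94  0.09  0.35 -1.78]
clock: 21.5
eef_pos: [0.5336, 0.1248, 0.0641]
orientation: [0.072, 0.706, 0.067, -0.701]
contact_force: [-0.8, 0.5, 0.4]
grip_width: 0.0337
t 21.5 jig mm [-31.1   4.9  64.1] F [-0.8  0.5  0.4] w 0.0337
tooly ang -78.76 xaxis [ 0.007 -0.007 -1.   ] q [-0.3   0.86 -0.03  1.93  0.09  0.35 -1.78]
```

Retract upwards and look.

```bash
python3 -m inch '[{"fingers":0.38,"dx":-0.02,"dy":0,"dz":0,"roll":0},{"fingers":0.38,"dx":-0.03,"dy":0,"dz":0,"roll":0},{"fingers":0.38,"dx":-0.03,"dy":0,"dz":0,"roll":0},{"fingers":0.38,"dx":-0.03,"dy":0,"dz":0.02,"roll":0},{"fingers":0.38,"dx":-0.03,"dy":0,"dz":0.03,"roll":0},{"fingers":0.38,"dx":-0.02,"dy":-0.01,"dz":0.04,"roll":0},{"fingers":0.38,"dx":0,"dy":0,"dz":0,"roll":0}]';python3 st.py; python3 - <<'E'
from h import *
import fit; from st import jig,O,X,Y
from scipy.optimize import least_squares
for n in ['scene','side','wrist']:
    c=snap(n,n+'22.png'); P=fit.cloud(c); d=P[...,:2]-O; x=d@X; y=d@Y; z=P[...,2]
    m=(x>-.05)&(x<-.02)&(abs(y-.005)<.016)&(z>.052)&(z<.09)
    p=np.stack([x,y,z],-1)[m]*1000
    if m.sum()>20:
        r=least_squares(lambda q:np.linalg.norm(p-q,axis=1)-12,[-33,4,61],loss='soft_l1'); print(n,'knob',m.sum(),r.x.round(1))
    if n!='wrist':
        f=c['frame'][130:230,210:330] if n=='scene' else c['frame'][180:280,220:340]
        cv2.imwrite(f'pics/{n}22c.png',cv2.resize(f,None,fx=5,fy=5)[:,:,::-1])
E
python3 bar.py wrist22 scene22 side22; python3 arm.py scene22
```

```text
clock: 22.2
eef_pos: [0.4403, 0.1174, 0.2286]
orientation: [0.071, 0.706, 0.066, -0.701]
contact_force: [0.8, 0.2, -0.4]
grip_width: 0.0334
t 22.2 jig mm [-124.    15.6  228.6] F [ 0.8  0.2 -0.4] w 0.0334
tooly ang -78.85 xaxis [ 0.008 -0.007 -1.   ] q [-0.34  0.49 -0.05  2.08  0.06  0.57 -1.81]
scene knob 75 [-33.    5.6  59.2]
side knob 91 [-34.9   4.9  58.5]
wrist knob 459 [-33.2   5.   60.5]
wrist22 1629 bar y [-54.1  50.1] x at ends -0.9 -1.1 ztop 0.0451
scene22 203 bar y [-59.   50.6] x at ends -3.1 -3.3 ztop 0.0446
side22 178 bar y [-53.7  49.4] x at ends -2.1 -3.2 ztop 0.0436
scene22 -0.05 64 ztop 56.1 y -71.9
scene22 -0.04 70 ztop 56.1 y -70.1
scene22 -0.03 26 ztop 54.5 y -73.3
scene22 -0.02 24 ztop 54.7 y -73.3
scene22 -0.01 80 ztop 56.4 y -69.8
```

View pics/scene22c.png

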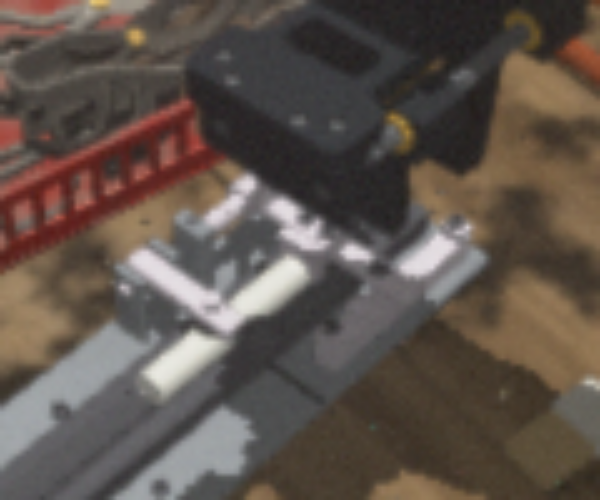

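View pics/side22c.png

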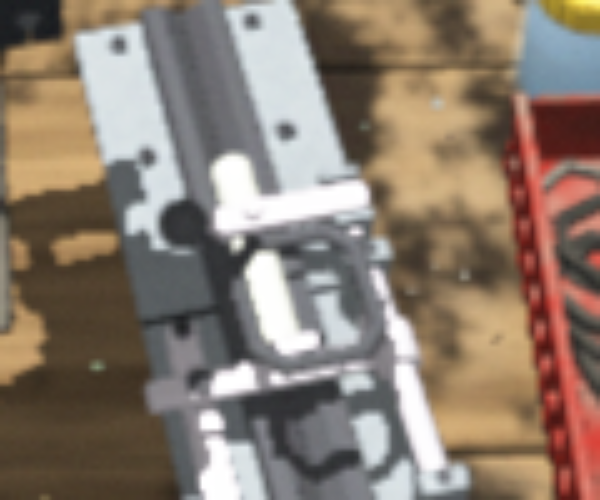

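```bash
python3 -m inch '[{"fingers":0.38,"dx":0,"dy":0,"dz":0,"roll":0},{"fingers":0.38,"dx":0,"dy":0,"dz":0,"roll":0}]'; python3 - <<'E'
from h import *
c=snap('scene','s23.png');d=snap('side','d23.png')
for n,c0,c1 in [('scene',np.load('pics/scene0.npz'),c),('side',np.load('pics/side0.npz'),d)]:
    for t in ['flat_file','brush','wax_block']:
        r=spot_point(n,t); print(n,t,[ (np.round(q['location']),round(q['confidence'],2)) for q in r[:1]])
i=np.load('pics/wrist18.npz')['frame'][130:240,320:450]; cv2.imwrite('pics/23c.png',cv2.resize(i,None,fx=5,fy=5,interpolation=cv2.INTER_CUBIC)[:,:,::-1])
E
python3 bar.py s23; python3 arm.py s23
```

```text
clock: 22.55
eef_pos: [0.4474, 0.1177, 0.2257]
orientation: [0.07, 0.708, 0.065, -0.7]
contact_force: [0.6, 0.6, 0.2]
grip_width: 0.0333
scene flat_file [(array([249., 260.]), 0.87)]
scene brush [(array([346., 206.]), 0.55)]
scene wax_block [(array([171., 268.]), 0.83)]
side flat_file [(array([216., 205.]), 0.64)]
side brush [(array([210., 314.]), 0.95)]
side wax_block [(array([250., 162.]), 0.54)]
s23 204 bar y [-58.8  50.7] x at ends -3.3 -2.8 ztop 0.0442
s23 -0.05 61 ztop 55.0 y -71.5
s23 -0.04 76 ztop 56.0 y -68.6
s23 -0.03 24 ztop 55.3 y -72.8
s23 -0.02 21 ztop 54.7 y -73.7
s23 -0.01 82 ztop 55.5 y -70.3
```

View pics/23c.png

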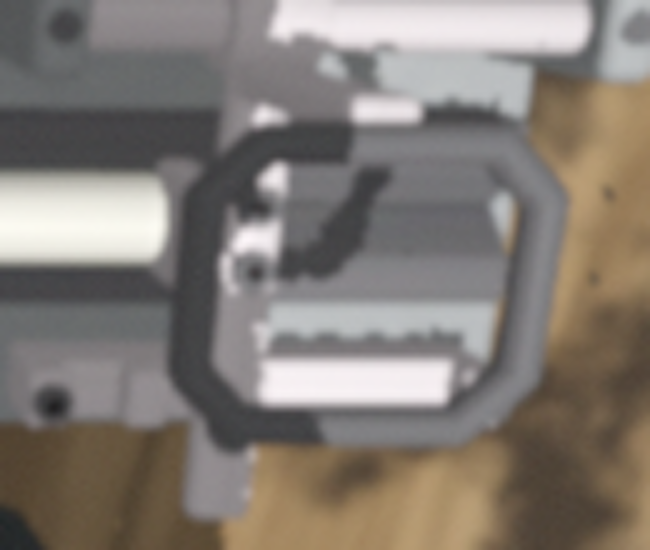

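The bar's end (165,215) meets the stop's face plate (175,160–290) with no gap. The file, the brush and the wax have not moved, and the robot is clear of everything.

```bash
python3 -c "
from bench import finish_job; print(finish_job())"
```

```text
the job is handed in; nothing more can be done
None
```

The saw jig is set up and I handed the job in at about 22.6 s. No verdict was reported.

**What I did**
- **Stop:** I pushed the loop with the closed fingers to lift the stop, then slid it towards the saw slot. It first came to rest on the ridge, about 2 mm short. A small push on the loop's side bar then dropped it into the first notch.
- **Bar:** I pushed the bar at its stock end until it stopped hard against the stop, with about 7 to 8 N on the tool.
- **Hold-down:** I gripped the ball, swung the arm over and let go a few millimetres above its rest position. I then drew the gripper clear.

**Last checks**
- **Stop arm:** its top is about 55 mm up, the same as in the parking bay, so the pin is fully down.
- **Bar:** it lies straight in the V, and a close-up taken before the hold-down was lowered shows no gap to the stop's face. Later pictures show its ends unmoved.
- **Hold-down:** the ball is at about x = -33 mm, 60 mm up, which matches the arm being down.
- **File, brush and wax:** they are where they were, within a few pixels.

**Disagreements and what I could not check**
- My estimates of the stop's travel (about 44 mm) and of the positions along the jig read 2 to 3 mm high. I put this down to an offset in where I placed the jig's origin, since heights, contacts and the close-up agree.
- I could not measure the hold-down's force on the bar; I inferred it from the ball's position.

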